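Hand-crank the sample tumbler to its counter stop

ROBOT

A 7-joint arm with a two-finger parallel gripper is mounted at the origin on a cart in front of the work surface, level with it; the furniture and walls round the work are solid. World frame = base frame: x ahead of the robot, y to its left, z up, the work surface at z = 0. Lengths are in mm, angles in rad, forces in N, time in s.
With the tool pointing down it reaches from about 400 to 875 mm from the base axis. Payload 4.4 kg.
Tool frame: the origin (TCP) lies on the centre line of the jaws, within the pads' length; the fingertips stand 25 mm ahead of it and the grasp point (between the pads) lies 6 mm ahead of it (ctrl.finger_overhang is the distance from the TCP to the fingertips, in mm); z points along the fingers, y is the line along which they close (so a half turn about z gives the same grasp; the last joint's range is limited). The gripper opens to 85 mm and grips with 20 to 120 N. Pads are 22 mm wide; open, the fingers measure 114 mm over their backs; the gripper's body (76 mm by 85 mm) begins 54 mm behind the grasp point. The pads swing forward as they close: fully open they stand 13 mm farther back than shut.
Start: joints at [-1.238, 0.628, 0.038, 1.517, -0.027, 0.996, -0.02], TCP at [252.382, 599.016, 256.313] pointing down, gripper open.
Joint ranges: [-3.06, 3.06], [-0.37, 2.12], [-1.25, 1.32], [0.18, 2.47], [-1.1, 4.24], [0.23, 1.98], [-2.94, 2.94]. Speed limits (rad/s): [2.57, 2.57, 3.14, 3.14, 3.14, 3.14, 3.14].

INTERFACE

Orientations are given as [roll, pitch, yaw] about the fixed x, y, z axes, in that order (R = Rz(yaw) Ry(pitch) Rx(roll)).
In Python, from cell import ctrl gives the robot as it stands. The module is installed in compiled form; this text tells all that it offers.
- The arm moves only by the tool play_rows, never from a script. Its argument "targets" is a list of rows, each a list of 5 numbers: the closure, from 0 (fully open) to 1 (shut), then the shift along the tool's x, y, z in cm, then the turn about the tool's z in degrees. In form: [[gripper, dx, dy, dz, spin], ...]. A call has 1 to 10 rows; each row is the pose to reach, as a shift and turn from the pose commanded when the call began, along the tool's axes at that moment; what a row does not reach only later rows make up. A row lasts 1/10 s, in which the tool goes at most 50 mm and 8.59 degrees, less where a joint would pass 70% of its speed; a pose out of reach is approached as far as the arm can. A call with a gripper value outside its range is refused whole. The fingers move at their own pace and stop on an object; the grip force is fixed at half the most. Time passes only in rows, so rows that repeat a pose let the fingers close. It gives the time, the measured TCP pose, the force, the opening and the grip force at its end, in the units of the state.
- ctrl.read_state(): the state, without advancing time (a new reading comes with each control period).
- ctrl.get_image(name): name is "side" or "top"; returns (picture, depth): 480x640x3 uint8, red, green, blue; 480x640 float32, mm along the optical axis (not along the pixel's ray), 0 where there is no reading.
- ctrl.calibration(name): a dict with "vfov" (degrees; the focal length in pixels is half the picture's height over the tangent of half this angle, whatever the lens; pixels are square), "cx", "cy" (the principal point, pixels), "extrinsics" (4x4, takes a point from camera to world coordinates). Camera axes: x right, y down, z forward; pixel columns grow to the right and rows downward; lengths in mm; the calibration is good to about 2 mm. A picture is of the moment at which its call begins. calibration takes no time and is no camera call.
- ctrl.finish_job(): hands the job in; it is judged then, once.
Trained networks look in the newest picture that a camera, given by its name, has taken for a name from the list of things; names that differ only in an ending like _2 or _b are one class to them, and where a whole thing is asked for, a point or a joint stands for the part that bears it (a point fixed in the world has none). Each returns a list of dicts, best first, with "confidence" (0 to 1); they miss things now and then, are a little off and sometimes report something else, mostly with a low value. They report only what shows in the picture. A call takes as long as a camera call.
- ctrl.search_frame(camera, name): "bbox" ([left, top, right, bottom] in pixels, round what is visible of it).
- ctrl.trace(camera, name): "pixels" (480x640 bool, what is visible of it) and "bbox" ([left, top, right, bottom] in pixels, round what is visible of it).
The state is a dict: "clock": time; "qpos": joint angles; "qd": joint speeds; "tau": joint torques, N m; "eef_pos": TCP position; "tool_rot": TCP orientation; "force": force on the tool from outside, world axes, zero at the start; "torque": the same for the moment, N m; "width": finger opening in mm; "gripper_force": force on a finger pad.
Only numpy, scipy, OpenCV 4.12 (cv2) and the standard library are available. Lean on these libraries where they do the work, as an engineer would, in place of code of your own. Each camera call takes 0.05 s, during which the arm holds its last target. There are 200 camera calls.

TASK

Swing the tumbler's brake lever fully out, then turn the crank clockwise (seen from above) by its knob, slowly and evenly (no faster than about one turn in six seconds), carrying the steel jar over the heavy point in every turn, until the counter brings the drum up against its hard stop. Feel for the stop and do not force the crank, whose sprung arm must not be bent far round. Then, with the drum left at the stop, swing the brake lever fully back in, and leave the things round the tumbler where they stand.

Things in the scene. Friction and masses are not known exactly. Their poses are not given: they have to be found in the camera images.
- tumbler: Hand-cranked tumbler, fixed: grey base plate 170 x 275 mm, 16 mm high, under a round aluminium drum (diameter 164 mm) sloping 25 degrees down to the front. Origin on the worktop below the centre of the drum face (100 mm up); x to its back, y left, z up. Axle along (-0.423, 0, 0.906) in this frame. Plate from y = -205 to +70 mm, brake lever at its right end.
- drum (a joint): Drum angle, rad; grows clockwise seen from above. The counter's hard stop comes one to two turns from the start; its reading is not known and must be felt. A stiff bearing keeps the drum where it is left. The knob needs little force while the jar goes down, up to about 15 N (slowly) while it is carried uphill: that heavy point is not the stop.
- crank_arm (a joint): Bend of the sprung crank arm against the drum, rad; 0 unloaded, positive when the knob is pushed ahead clockwise. Stiffness 3 N m per rad: 0.1 rad is 5 N along the circle at the knob. Heavy points bend it up to about 0.3; beyond 0.48 (24 N) counts as forced. The knob goes round by drum + crank_arm.
- knob_grip (a point): Middle of the black crank knob: cylinder 22 mm across, 42 mm long, parallel to the axle, spinning on its pin. It circles at 60 mm radius about crank_centre, square to the axle, 50 mm above the drum face; knob underside 26 mm, steel arm's top 21 mm above that face. Held from straight above with fingers closing along the tumbler's y, the pads lie flat on it all the way round.
- crank_centre (a point): Point on the drum's axle, 50 mm above the drum face: centre of the circle of knob_grip. It does not move. Same axes as body tumbler.
- brake (a joint): Brake lever angle, rad: 0 = in, brake on, lever pointing to the tumbler's front (-x); 1.4 = fully out, released, pointing to its right (-y), turned anticlockwise seen from above. Ends at 0 and 1.4. Moves with about 3 N at the post and stays where left. Out counts from 1.2, in below 0.15.
- brake_grip (a point): Grip point on the upright black post of the brake lever: cylinder 16 mm across, 40 mm high, spinning on its pin; post top 95 mm, this point 79 mm, steel lever's top 53 mm above the worktop. Swings level at 40 mm radius about an upright pivot at (0, -140 mm) in the tumbler's frame.
- amber_vial: Bystander: brown vial with a black cap, 32 mm across, 62 mm high, standing behind the tumbler. Origin at the centre of its underside.
- small_vial: Bystander: small white vial with a blue cap, 24 mm across, 52 mm high, standing to the right of the tumbler. Origin at the centre of its underside.
- timer: Bystander: flat pale timer, 66 x 66 x 18 mm, lying behind the tumbler. Origin at the centre of its underside.
- tape_roll: Bystander: roll of tan tape, 100 mm across and 25 mm high, lying flat in front of the fixed centrifuge, which stands right of the tumbler (from x = 0.47 m back, y = 0 to -0.25 m; 270 mm high, its raised lid at the back higher: lift the tool over or pass in front). Origin at the centre of its underside.
- jar_foot (a point): Heavy steel jar, 54 mm wide, 48 mm high, about 1 to 1.5 kg, fixed on the drum 52 mm off its axle, straight across from the unloaded crank. This point is the centre of its underside.

How it is judged (in metres and radians):
On the way, in this order (a step that is already met when the one before it is completed fails the run):
1. the brake lever is swung fully out (value of joint brake above 1.2 rad), for 0.1 s.
2. the drum is cranked up to its stop (value of joint drum above 16.94 rad), for 0.2 s.
3. the brake lever is swung fully back in (value of joint brake below 0.15 rad), for 0.1 s.
At the end, for the whole second after the job is handed in: the drum rests within 0.08 rad of its hard stop and the brake lever is in, within 0.15 rad of its end (value of joint drum above 16.92 rad and value of joint brake below 0.15 rad and velocity of joint drum below 0.1 rad/s); the robot touches nothing.
It fails at once if the crank was forced: its sprung arm bent more than 0.48 rad (24 N at the knob) (value of joint crank_arm above 0.48 rad or value of joint crank_arm below -0.48 rad).
It fails at once if the drum ran too fast (over 3.2 rad/s) (velocity of joint drum above 3.2 rad/s).
It fails at once if the drum was turned or ran backwards (faster than 1 rad/s) (velocity of joint drum below -1 rad/s).
It fails at once if the drum was turned with the brake lever in (value of joint brake below 1 rad and velocity of joint drum above 0.5 rad/s).
It fails at once if a bystander was pushed more than 30 mm (distance of any of amber_vial, small_vial, timer, tape_roll from where it was at the start of the episode above 0.03 m).
It also fails if it takes over 72 s, if anything falls off the work surface, if the arm or the gripper's body presses on something with over 40 N, if the wrist force passes 120 N, or if a joint passes its speed limit or range.

## Working session

There is one attempt and no reset: what is moved stays moved. The work goes in short steps, Python scripts to look and compute and a tool call to move; the robot and the scene stay as the last step left them, time stands still between calls to the robot, and variables do not carry over. Pictures are saved under pics/ and viewed, at most 10 in all, crops included, and the job is handed in when it is done.

Besides the shell and the picture viewer there is one more tool, called by a JSON object that holds its "fn" and its "kwargs", one argument or row to a line. play_rows: Moves the arm, as the interface text tells. Its arguments: {"type":"object","properties":{"targets":{"type":"array"}},"required":["targets"]}

```bash
mkdir -p pics; cat > h.py <<'E'
import numpy as np, cv2
from cell import ctrl
def cam(n):
    c=ctrl.calibration(n); f=240/np.tan(np.radians(c['vfov'])/2); return f,c['cx'],c['cy'],np.array(c['extrinsics'])
def pts(n,depth,mask):
    f,cx,cy,T=cam(n); v,u=np.nonzero(mask&(depth>0)); z=depth[v,u]
    return (np.c_[(u-cx)*z/f,(v-cy)*z/f,z,np.ones(len(z))]@T.T)[:,:3]
def proj(n,p):
    f,cx,cy,T=cam(n); q=(np.linalg.inv(T)@np.r_[p,1])[:3]; return f*q[0]/q[2]+cx,f*q[1]/q[2]+cy
E
cat > a.py <<'E'
from h import *
s=ctrl.read_state(); print({k:np.round(s[k],3) for k in s})
for n in ('top','side'):
    im,d=ctrl.get_image(n); cv2.imwrite(f'pics/{n}0.png',im[:,:,::-1])
    np.savez(f'{n}0.npz',im=im,d=d)
    print(n,np.round(cam(n)[3],3).tolist())
    for t in ('tumbler','drum','knob_grip','brake_grip','jar_foot','small_vial','amber_vial','timer','tape_roll'):
        r=ctrl.trace(n,t)
        for o in r[:1]:
            P=pts(n,d,o['pixels']); 
            print(n,t,round(o['confidence'],2),np.round(o['bbox']),np.round(np.median(P,0)) if len(P) else '',np.round(np.percentile(P,[3,97],axis=0)).tolist() if len(P) else '')
E
python3 a.py
```

```text
{'clock': np.float64(0.0), 'qpos': array([-1.238,  0.629,  0.038,  1.518, -0.027,  0.996, -0.02 ]), 'qd': array([ 0.001,  0.   , -0.002,  0.002, -0.001, -0.001, -0.002]), 'tau': array([-1.0000e-03, -5.6340e+01,  1.2260e+00, -1.9345e+01,  1.1000e-02,
        1.1000e-02, -0.0000e+00]), 'eef_pos': array([252.139, 598.467, 255.369]), 'tool_rot': array([-3.14 ,  0.   ,  2.743]), 'force': array([-0.08 , -0.658, -0.183]), 'torque': array([-0.003,  0.039, -0.012]), 'gripper_force': np.float64(0.0), 'width': np.float64(85.377)}
top [[0.026, -0.996, 0.09, 449.821], [-1.0, -0.025, 0.004, 56.995], [-0.002, -0.09, -0.996, 1236.222], [0.0, 0.0, 0.0, 1.0]]
top tumbler 0.94 [176. 221. 305. 298.] [534. 248.  38.] [[458.0, 114.0, 12.0], [617.0, 373.0, 163.0]]
top drum 0.8 [173. 222. 249. 294.] [534. 308. 112.] [[468.0, 240.0, 74.0], [599.0, 378.0, 168.0]]
top knob_grip 0.53 [185. 276. 197. 293.] [474. 343. 140.] [[463.0, 336.0, 116.0], [488.0, 353.0, 148.0]]
top brake_grip 0.37 [275. 270. 280. 278.] [502. 165.  92.] [[496.0, 159.0, 71.0], [509.0, 173.0, 98.0]]
top jar_foot 0.67 [175. 225. 246. 294.] [
[... 518 characters left out ...]
87, -0.38, 0.715, -881.72], [0.01, -0.886, -0.463, 730.058], [0.0, 0.0, 0.0, 1.0]]
side tumbler 0.76 [227. 186. 331. 285.] [518. 254.  35.] [[456.0, 105.0, 12.0], [604.0, 360.0, 158.0]]
side drum 0.96 [229. 187. 298. 233.] [524. 283. 108.] [[463.0, 233.0, 73.0], [574.0, 370.0, 165.0]]
side small_vial 0.62 [303. 305. 315. 331.] [416. -60.  31.] [[409.0, -66.0, 0.0], [428.0, -33.0, 53.0]]
side amber_vial 0.44 [288. 208. 299. 224.] [650. 351.  30.] [[637.0, 346.0, 7.0], [662.0, 361.0, 56.0]]
side timer 0.61 [317. 233. 336. 251.] [656. 213.  16.] [[637.0, 186.0, 6.0], [694.0, 243.0, 20.0]]
side tape_roll 0.67 [320. 347. 368. 392.] [ 387. -214.   20.] [[345.0, -254.0, 2.0], [434.0, -165.0, 27.0]]
```

```bash
cat > b.py <<'E'
from h import *
D=np.load('top0.npz'); im,d=D['im'],D['d']
full=np.ones(d.shape,bool); P=pts('top',d,full); 
box=(P[:,0]>400)&(P[:,0]<640)&(P[:,1]>60)&(P[:,1]<400); P=P[box]
Q=P[(P[:,2]>11)&(P[:,2]<22)&(P[:,0]<632)&~((P[:,1]>335)&(P[:,0]>630))]
(c,sz,a)=cv2.minAreaRect(Q[:,:2].astype(np.float32)); print('plate rect',c,sz,a,len(Q))
print('brake post top',[np.round(x,1) for x in (lambda B:(B.mean(0),len(B)))(P[(P[:,2]>86)&(P[:,2]<102)&(P[:,1]<190)])])
B=P[(P[:,2]>40)&(P[:,2]<60)&(P[:,1]<200)]; print('lever',len(B),B.mean(0).round(),B.min(0).round(),B.max(0).round())
c1=cv2.resize(im[180:310,160:320][:,:,::-1],None,fx=5,fy=5,interpolation=cv2.INTER_CUBIC)[:600]
cv2.imwrite('pics/crop0.png',c1[:, :800])
D=np.load('side0.npz');c2=cv2.resize(D['im'][170:290,215:345][:,:,::-1],None,fx=5,fy=5,interpolation=cv2.INTER_CUBIC); cv2.imwrite('pics/crop1.png',c2)
E
python3 b.py
```

```text
plate rect (538.5155029296875, 241.84132385253906) (170.0903778076172, 274.16497802734375) 3.1336021423339844 4101
brake post top [array([502.5, 165.8,  93.3]), np.int64(40)]
lever 278 [540. 170.  49.] [510. 151.  40.] [562. 199.  60.]
```

View pics/crop0.png

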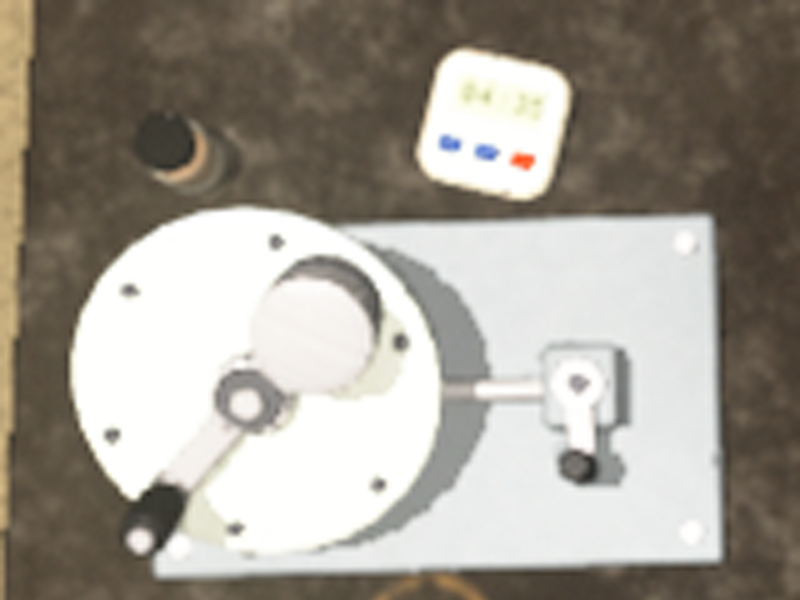

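View pics/top0.png

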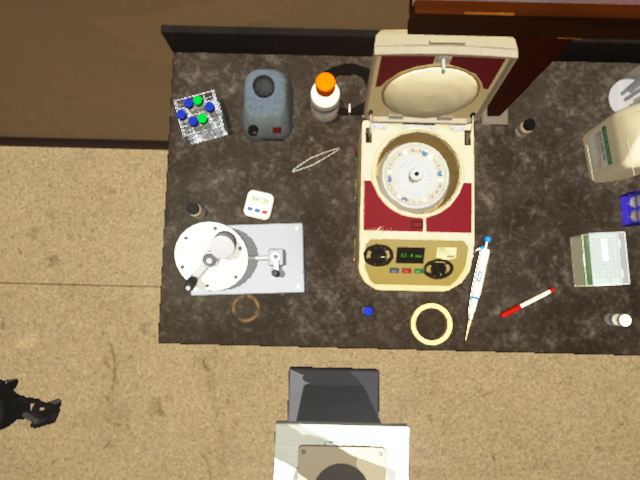

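{"fn": "play_rows", "kwargs": {
  "targets": [
    [0.3, -4, -3, 0, -6.5],
    [0.5, -8, -6, 0, -13],
    [0.5, -12, -9, 0, -19.5],
    [0.5, -16, -12, 0, -26],
    [0.5, -20, -15, 2, -26],
    [0.5, -24, -18, 4, -26],
    [0.5, -28, -21, 7, -26],
    [0.5, -32, -24, 10, -26],
    [0.5, -36, -27, 12, -26],
    [0.5, -39.8, -30.1, 12, -26]
  ]
}}

```text
clock: 2.0
eef_pos: [489.9, 187.7, 138.5]
tool_rot: [-3.141, -0.002, -3.085]
force: [0.7, -0.1, 0.5]
width: 42.9
gripper_force: 0.0
```

```bash
cat > g.py <<'E'
from h import *
YAW=np.radians(3.13); R=np.array([[np.cos(YAW),-np.sin(YAW),0],[np.sin(YAW),np.cos(YAW),0],[0,0,1]])
O=np.array([534.8,309.2,0]); C=O+R@[-21.15,0,145.3]
e1=R@[.906,0,.423]; e2=R@[0,1,0]; ax=R@[-.423,0,.906]
def knob(phi): return C+60*(np.cos(phi)*e1+np.sin(phi)*e2)
def post(b): return O+R@[-40*np.cos(b),-140-40*np.sin(b),79]
def st():
    s=ctrl.read_state(); p=s['eef_pos']; y=s['tool_rot'][2]
    print('t',round(float(s['clock']),2),'pos',p.round(1),'rot',np.degrees(s['tool_rot']).round(1),'F',s['force'].round(1),'w',round(float(s['width']),1),'gf',round(float(s['gripper_force']),1)); return s
def tool(d,yaw): # world delta mm -> tool cm
    return np.round(np.array([d[0]*np.cos(yaw)+d[1]*np.sin(yaw), d[0]*np.sin(yaw)-d[1]*np.cos(yaw), -d[2]])/10,2)
E
cat > k.py <<'E'
from g import *
s=st(); y=s['tool_rot'][2]
print('to post', tool(post(0)+[0,0,6]-s['eef_pos'],y))
print('qpos',s['qpos'].round(2))
for i in range(0,11): print(i, tool(post(0.15*i)-post(0),y), end=' ')
# knob phi fit from top depth
D=np.load('top0.npz'); im,d=D['im'],D['d']; dark=(im.sum(2)<200); P=pts('top',d,dark)
rel=P-C; h=rel@ax; u=rel@e1; v=rel@e2; r=np.hypot(u,v); m=(abs(h)<24)&(r>40)&(r<80)
print('\nknob phi',m.sum(),np.degrees(np.arctan2(v[m].mean(),u[m].mean())),r[m].mean(), u[m].mean(),v[m].mean())
P=pts('top',d,np.ones(d.shape,bool)); rel=P-C; h=rel@ax; u=rel@e1; v=rel@e2; r=np.hypot(u,v); m=(abs(h+2)<5)&(r<85)&(r>20); 
a=np.degrees(np.arctan2(v,u)); mm=m&(abs(a)<80); print('jar',mm.sum(),u[mm].mean(),v[mm].mean(),np.degrees(np.arctan2(v[mm].mean(),u[mm].mean())))
m=(abs(h+50)<5)&(r<95);print('face',h[m].mean(), np.percentile(u[m],[1,99]),np.percentile(v[m],[1,99]))
E
python3 k.py
```

```text
t 2.0 pos [489.9 187.7 138.5] rot [-1.800e+02 -1.000e-01 -1.768e+02] F [ 0.7 -0.1  0.5] w 42.9 gf 0.0
to post [-1.14 -2.12  5.35]
qpos [-0.36  0.62 -0.09  1.97  0.1   0.55  1.11]
0 [-0.  0. -0.] 1 [-0.04 -0.6  -0.  ] 2 [-0.18 -1.18 -0.  ] 3 [-0.4  -1.74 -0.  ] 4 [-0.69 -2.26 -0.  ] 5 [-1.07 -2.73 -0.  ] 6 [-1.51 -3.14 -0.  ] 7 [-2.   -3.47 -0.  ] 8 [-2.54 -3.73 -0.  ] 9 [-3.12 -3.91 -0.  ] 10 [-3.71 -4.   -0.  ] 
knob phi 72 135.4500988834809 52.201215885241254 -37.00238878943587 36.4255485272242
jar 364 39.81109663158433 -35.89125664282524 -42.035892786892965
face -47.0739853809893 [-76.80235411  80.08140561] [-78.33426719  78.28420615]
```

{"fn": "play_rows", "kwargs": {
  "targets": [
    [0.5, 0, 0, 0, 0],
    [0.5, 0, 0, 0, 0]
  ]
}}

```text
clock: 2.2
eef_pos: [491.0, 187.3, 140.0]
tool_rot: [-3.141, -0.0, -3.091]
force: [-0.8, -0.0, 0.4]
width: 42.9
gripper_force: 0.0
```

```bash
python3 k.py|head -3
```

```text
t 2.2 pos [491.  187.3 140. ] rot [-180.    -0.  -177.1] F [-0.8 -0.   0.4] w 42.9 gf 0.0
to post [-1.04 -2.06  5.5 ]
qpos [-0.36  0.62 -0.09  1.97  0.1   0.55  1.11]
```

{"fn": "play_rows", "kwargs": {
  "targets": [
    [0.5, -0.5, -1.0, 0, 0],
    [0.5, -1.05, -2.05, 0, 0],
    [0.5, -1.05, -2.05, 1.5, 0],
    [0.5, -1.05, -2.05, 3.5, 0],
    [0.5, -1.05, -2.05, 5.3, 0],
    [0.8, -1.05, -2.05, 5.4, 0],
    [0.9, -1.05, -2.05, 5.4, 0],
    [1, -1.05, -2.05, 5.4, 0],
    [1, -1.05, -2.05, 5.4, 0]
  ]
}}

```text
clock: 3.1
eef_pos: [501.2, 165.4, 86.1]
tool_rot: [-3.137, -0.003, -3.089]
force: [0.7, -7.7, -7.6]
width: 14.2
gripper_force: 58.5
```

```bash
python3 k.py|head -2
```

```text
t 3.1 pos [501.2 165.4  86.1] rot [-179.7   -0.2 -177. ] F [ 0.7 -7.7 -7.6] w 14.2 gf 58.5
to post [-0.14  0.18  0.11]
```

{"fn": "play_rows", "kwargs": {
  "targets": [
    [1, -0.05, -0.6, 0, 0],
    [1, -0.2, -1.2, 0, 0],
    [1, -0.4, -1.75, 0, 0],
    [1, -0.7, -2.25, 0, 0],
    [1, -1.05, -2.75, 0, 0],
    [1, -1.5, -3.15, 0, 0],
    [1, -2.0, -3.5, 0, 0],
    [1, -2.55, -3.75, 0, 0],
    [1, -3.1, -3.95, 0, 0],
    [1, -3.4, -4.0, 0, 0]
  ]
}}

```text
clock: 4.1
eef_pos: [535.7, 127.7, 86.1]
tool_rot: [-3.138, -0.006, -3.088]
force: [-3.8, -5.6, -2.5]
width: 14.5
gripper_force: 59.4
```

```bash
cat > l.py <<'E'
from g import *
s=st(); p=s['eef_pos']; q=R.T@(p-O); print('lever ang',np.arctan2(-(q[1]+140),-q[0]),np.hypot(q[0],q[1]+140))
y=s['tool_rot'][2]; print('to knob', np.round(tool(knob(np.radians(137))+[0,0,6]-p,y),2))
E
python3 l.py
```

```text
t 4.1 pos [535.7 127.7  86.1] rot [-179.8   -0.3 -176.9] F [-3.8 -5.6 -2.5] w 14.5 gf 59.4
lever ang 1.3555457997589682 42.22843153001308
to knob [ 5.21 22.21 -4.66]
```

{"fn": "play_rows", "kwargs": {
  "targets": [
    [1, -0.3, -0.05, 0, 0],
    [1, -0.3, -0.05, 0, 0],
    [0.5, -0.1, 0, 0, 0],
    [0.5, -0.1, 0, 0, 0],
    [0.5, -0.1, 0, -3, 0],
    [0.5, -0.1, 0, -7, 0],
    [0.5, 0.5, 4, -10, 0],
    [0.5, 1.5, 8, -10.5, 0],
    [0.5, 2.6, 12, -10.5, 0],
    [0.5, 3.8, 16.5, -10.5, 0]
  ]
}}

```text
clock: 5.1
eef_pos: [492.0, 295.4, 193.1]
tool_rot: [3.14, 0.004, -3.088]
force: [1.1, 0.3, 0.3]
width: 42.6
gripper_force: 0.0
```

{"fn": "play_rows", "kwargs": {
  "targets": [
    [0.5, 1.0, 4, 0, 0],
    [0.5, 1.2, 5.5, 0, 0],
    [0.5, 1.2, 5.5, 0, 0]
  ]
}}

```text
clock: 5.4
eef_pos: [475.3, 351.9, 192.1]
tool_rot: [3.138, 0.002, -3.081]
force: [0.1, 0.3, -0.0]
width: 42.8
gripper_force: 0.0
```

```bash
cat > m.py <<'E'
from g import *
im,d=ctrl.get_image('top'); cv2.imwrite('pics/top1.png',cv2.resize(im[200:310,160:310][:,:,::-1],None,fx=5,fy=5))
P=pts('top',d,np.ones(d.shape,bool)); B=P[(P[:,2]>82)&(P[:,2]<102)&(P[:,1]<200)&(P[:,1]>90)&(P[:,0]>440)&(P[:,0]<600)]
q=R.T@(B.mean(0)-O); print('post',len(B),B.mean(0),'ang',np.arctan2(-(q[1]+140),-q[0]))
E
python3 l.py; python3 m.py
```

```text
t 5.4 pos [475.3 351.9 192.1] rot [ 1.798e+02  1.000e-01 -1.765e+02] F [ 0.1  0.3 -0. ] w 42.8 gf 0.0
lever ang -1.272626768108981 194.441172875365
to knob [ 0.38 -0.49  5.93]
post 39 [537.43594369 129.85798085  94.32295545] ang 1.3902089433305977
```

View pics/top1.png

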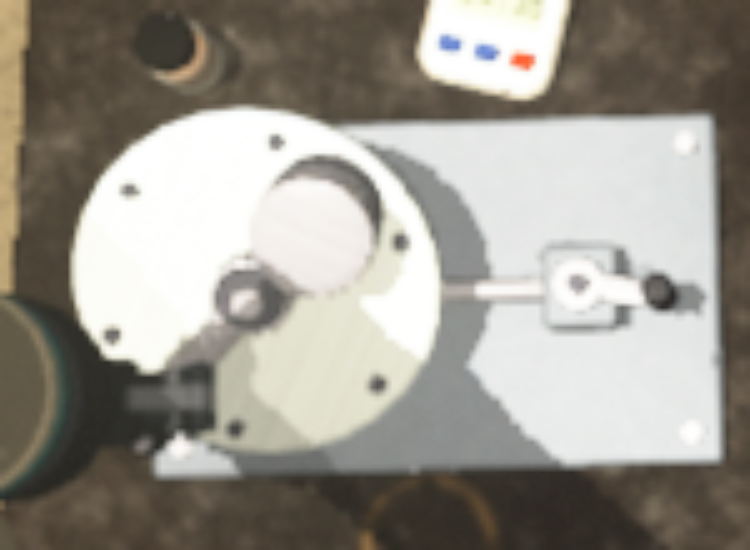

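{"fn": "play_rows", "kwargs": {
  "targets": [
    [0.5, 0.4, -0.5, 1.5, 0],
    [0.5, 0.4, -0.5, 3.5, 0],
    [0.5, 0.4, -0.5, 5.4, 0],
    [0.5, 0.4, -0.5, 5.8, 0],
    [0.65, 0.4, -0.5, 5.8, 0],
    [0.7, 0.4, -0.5, 5.8, 0],
    [0.8, 0.4, -0.5, 5.8, 0],
    [1, 0.4, -0.5, 5.8, 0],
    [1, 0.4, -0.5, 5.8, 0]
  ]
}}

```text
clock: 6.35
eef_pos: [473.3, 343.0, 134.3]
tool_rot: [3.141, 0.002, -3.087]
force: [1.7, 0.5, 4.6]
width: 19.9
gripper_force: 58.8
```

```bash
cat > n.py <<'E'
from g import *
import sys
# args: step(rad), rows ; prints state, phi, bend and next arc rows relative to current pose (tool axes)
s=st(); p=s['eef_pos']-[0,0,6]; rel=p-C; phi=np.arctan2(rel@e2,rel@e1); r=np.hypot(rel@e2,rel@e1)
t=np.sin(phi)*e1-np.cos(phi)*e2   # clockwise tangent
Ft=-s['force']@t
print('phi',round(phi,3),'deg',round(np.degrees(phi),1),'r',r.round(1),'h',round(rel@ax,1),'Ft',Ft.round(1),'bend',(.02*Ft).round(3),'drumdir',round(-phi-.02*Ft,3),'Frad',round(float(s['force']@(np.cos(phi)*e1+np.sin(phi)*e2)),1))
y=s['tool_rot'][2]; da=float(sys.argv[1]); n=int(sys.argv[2])
ph=phi
print([[1]+tool(knob(ph-da*(i+1)/n)-knob(ph),y).tolist()+[0] for i in range(n)], 'off-circle',tool(knob(ph)-p,y))
E
python3 n.py 0.6 10; python3 -c "
from h import *; print(ctrl.read_state()['qpos'].round(2))"
```

```text
t 6.35 pos [473.3 343.  134.3] rot [ 1.799e+02  1.000e-01 -1.769e+02] F [1.7 0.5 4.6] w 19.9 gf 58.8
phi 2.419 deg 138.6 r 56.1 h 0.9 Ft -2.7 bend -0.053 drumdir -2.365 Frad -2.4
[[1, -0.22, 0.26, -0.1, 0], [1, -0.46, 0.51, -0.21, 0], [1, -0.71, 0.74, -0.33, 0], [1, -0.97, 0.96, -0.45, 0], [1, -1.24, 1.15, -0.58, 0], [1, -1.53, 1.33, -0.71, 0], [1, -1.82, 1.49, -0.85, 0], [1, -2.12, 1.63, -0.99, 0], [1, -2.43, 1.75, -1.13, 0], [1, -2.74, 1.85, -1.28, 0]] off-circle [0.23 0.26 0.2 ]
[-0.62  0.69 -0.09  1.81  0.1   0.64  0.86]
```

```bash
python3 - <<'E'
from g import *
for dg in (134,137,140,143): print(dg,np.round(proj('top',knob(np.radians(dg))+21*ax),1),np.round(proj('top',knob(np.radians(dg))-21*ax),1))
for h in (-30,-20,-10,0): print('axis',h,np.round(proj('top',C+h*ax),1))
for dg in (-37,-40,-43): print('jar top',dg,np.round(proj('top',C-2*ax+52*(np.cos(np.radians(dg))*e1+np.sin(np.radians(dg))*e2)),1))
D=np.load('top0.npz')['im']; g=D[:,:,:].astype(int).sum(2)
print((g[272:294,180:202]<230).astype(int))
E
```

```text
134 [186.2 287.2] [190.7 279.6]
137 [187.4 288.2] [191.8 280.5]
140 [188.6 289. ] [193.  281.3]
143 [189.8 289.8] [194.2 282.1]
axis -30 [209.  260.1]
axis -20 [208.1 261.7]
axis -10 [207.2 263.4]
axis 0 [206.3 265. ]
jar top -37 [219.1 246.1]
jar top -40 [220.2 246.9]
jar top -43 [221.2 247.6]
[[0 0 0 0 0 0 0 0 0 0 0 0 0 0 0 0 0 0 0 0 0 0]
 [0 0 0 0 0 0 0 0 0 0 0 0 0 0 0 0 0 0 0 0 0 0]
 [0 0 0 0 0 0 0 0 0 0 0 0 0 0 0 0 0 0 0 0 0 0]
 [0 0 0 0 0 0 0 0 0 0 0 0 0 0 0 0 0 0 0 0 0 0]
 [0 0 0 0 0 0 0 0 0 0 0 0 0 0 0 0 0 0 0 0 0 0]
 [0 0 0 0 0 0 0 0 0 0 0 1 1 1 1 0 0 0 0 0 0 0]
 [0 0 0 0 0 0 0 0 0 1 1 1 1 1 1 1 0 0 0 0 0 0]
 [0 0 0 0 0 0 0 0 1 1 1 1 1 1 1 1 1 0 0 0 0 0]
 [0 0 0 0 1 0 0 1 1 1 1 1 1 1 1 1 1 0 0 0 0 0]
 [0 0 1 1 0 1 1 1 1 1 1 1 1 1 1 1 1 0 0 0 0 0]
 [0 0 0 0 0 1 1 1 1 1 1 1 1 1 1 1 0 0 0 0 0 0]
 [0 0 0 0 1 1 1 1 0 1 1 1 1 1 1 1 0 0 0 0 0 0]
 [0 0 0 0 1 1 1 1 0 0 1 1 1 1 1 0 0 0 0 0 0 0]
 [0 0 0 0 1 1 0 0 0 0 1 1 1 1 1 0 0 0 0 0 0 0]
 [0 0 0 1 1 0 0 0 0 0 0 1 1 1 0 0 0 0 0 0 0 0]
 [1 0 0 1 1 0 0 0 0 0 0 1 1 0 0 0 0 0 0 0 0 0]
 [1 1 0 0 1 0 0 0 0 0 0 1 1 0 0 0 0 0 0 0 0 0]
 [0 0 0 0 1 0 0 0 0 0 0 1 0 0 0 0 0 0 0 0 0 0]
 [0 1 1 1 1 1 0 0 0 0 0 0 0 0 0 0 0 0 0 0 0 0]
 [0 0 1 1 1 1 1 1 0 0 0 0 0 0 0 0 0 0 0 0 0 0]
 [0 0 0 0 1 1 0 0 0 0 0 0 0 0 0 0 0 0 0 0 0 0]
 [0 0 0 0 0 0 0 0 0 0 0 0 0 0 0 0 0 0 0 0 0 0]]
```

```bash
cat > r.py <<'E'
from g import *
import sys
# total travel a0 -> a1 (from phi 2.42), per-call step, rows per call
a,b,st_,n=[float(x) for x in sys.argv[1:]]; y=np.radians(-176.9); n=int(n)
while a<b-1e-6:
    p0=2.42-a
    print(round(a,3),'[',', '.join('[1, %g, %g, %g, 0]'%tuple(tool(knob(p0-st_*(i+1)/n)-knob(p0),y)) for i in range(n)),']'); a+=st_
E
python3 r.py 0 5.6 0.8 10
```

```text
0.0 [ [1, -0.3, 0.35, -0.14, 0], [1, -0.62, 0.67, -0.29, 0], [1, -0.97, 0.96, -0.45, 0], [1, -1.34, 1.22, -0.62, 0], [1, -1.72, 1.44, -0.8, 0], [1, -2.12, 1.63, -0.99, 0], [1, -2.53, 1.79, -1.18, 0], [1, -2.95, 1.91, -1.38, 0], [1, -3.38, 1.99, -1.58, 0], [1, -3.81, 2.03, -1.78, 0] ]
0.8 [ [1, -0.43, 0, -0.2, 0], [1, -0.87, -0.03, -0.41, 0], [1, -1.3, -0.1, -0.61, 0], [1, -1.72, -0.21, -0.8, 0], [1, -2.14, -0.36, -1, 0], [1, -2.54, -0.54, -1.18, 0], [1, -2.93, -0.76, -1.37, 0], [1, -3.3, -1.01, -1.54, 0], [1, -3.65, -1.29, -1.7, 0], [1, -3.98, -1.6, -1.86, 0] ]
1.6 [ [1, -0.31, -0.34, -0.14, 0], [1, -0.59, -0.71, -0.27, 0], [1, -0.84, -1.1, -0.39, 0], [1, -1.06, -1.51, -0.5, 0], [1, -1.26, -1.94, -0.59, 0], [1, -1.42, -2.39, -0.66, 0], [1, -1.55, -2.84, -0.72, 0], [1, -1.64, -3.31, -0.77, 0], [1, -1.7, -3.79, -0.79, 0], [1, -1.73, -4.27, -0.81, 0] ]
2.4 [ [1, 0.01, -0.48, 0, 0], [1, 0.05, -0.96, 0.02, 0], [1, 0.13, -1.43, 0.06, 0], [1, 0.24, -1.89, 0.11, 0], [1, 0.39, -2.35, 0.18, 0], [1, 0.56, -2.78, 0.26, 0], [1, 0.77, -3.21, 0.36, 0], [1, 1.01, -3.61, 0.47, 0], [1, 1.28, -3.99, 0.6, 0], [1, 1.57, -4.34, 0.73, 0] ]
3.2 [ [1, 0.32, -0.33, 0.15, 0], [1, 0.66, -0.63, 0.31, 0], [1, 1.02, -0.89, 0.48, 0], [1, 1.4, -1.13, 0.65, 0], [1, 1.79, -1.33, 0.84, 0], [1, 2.2, -1.49, 1.03, 0], [1, 2.62, -1.62, 1.22, 0], [1, 3.05, -1.71, 1.42, 0], [1, 3.48, -1.77, 1.62, 0], [1, 3.91, -1.78, 1.83, 0] ]
4.0 [ [1, 0.43, 0.02, 0.2, 0], [1, 0.87, 0.08, 0.4, 0], [1, 1.29, 0.18, 0.6, 0], [1, 1.71, 0.32, 0.8, 0], [1, 2.11, 0.49, 0.99, 0], [1, 2.5, 0.7, 1.17, 0], [1, 2.88, 0.94, 1.34, 0], [1, 3.24, 1.22, 1.51, 0], [1, 3.57, 1.52, 1.67, 0], [1, 3.89, 1.86, 1.81, 0] ]
4.8 [ [1, 0.29, 0.36, 0.13, 0], [1, 0.55, 0.74, 0.26, 0], [1, 0.78, 1.15, 0.36, 0], [1, 0.98, 1.58, 0.46, 0], [1, 1.15, 2.02, 0.54, 0], [1, 1.29, 2.47, 0.6, 0], [1, 1.39, 2.94, 0.65, 0], [1, 1.46, 3.41, 0.68, 0], [1, 1.5, 3.89, 0.7, 0], [1, 1.5, 4.37, 0.7, 0] ]
```

{"fn": "play_rows", "kwargs": {
  "targets": [
    [1, -0.25, 0.35, -0.1, 0],
    [1, -0.5, 0.7, -0.2, 0],
    [1, -0.8, 1.0, -0.35, 0],
    [1, -1.15, 1.25, -0.5, 0],
    [1, -1.5, 1.5, -0.7, 0],
    [1, -1.9, 1.7, -0.9, 0],
    [1, -2.35, 1.85, -1.1, 0],
    [1, -2.75, 1.95, -1.3, 0],
    [1, -3.2, 2.05, -1.5, 0],
    [1, -3.65, 2.1, -1.7, 0]
  ]
}}

```text
clock: 7.35
eef_pos: [506.5, 365.0, 150.2]
tool_rot: [-3.14, -0.003, -3.086]
force: [-4.3, -3.4, 6.6]
width: 20.5
gripper_force: 59.0
```

```bash
python3 n.py 0.1 1
```

```text
t 7.35 pos [506.5 365.  150.2] rot [-179.9   -0.2 -176.8] F [-4.3 -3.4  6.6] w 20.5 gf 59.0
phi 1.642 deg 94.1 r 57.4 h 0.7 Ft 1.5 bend 0.03 drumdir -1.673 Frad -3.0
[[1, -0.54, 0.01, -0.25, 0]] off-circle [-0.01  0.26  0.07]
```

{"fn": "play_rows", "kwargs": {
  "targets": [
    [1, -0.45, 0, -0.2, 0],
    [1, -0.85, -0.05, -0.4, 0],
    [1, -1.3, -0.1, -0.6, 0],
    [1, -1.7, -0.2, -0.8, 0],
    [1, -2.15, -0.35, -1, 0],
    [1, -2.55, -0.55, -1.2, 0],
    [1, -2.95, -0.75, -1.35, 0],
    [1, -3.3, -1.0, -1.55, 0],
    [1, -3.65, -1.3, -1.7, 0],
    [1, -4.0, -1.6, -1.85, 0]
  ]
}}

```text
clock: 8.35
eef_pos: [548.4, 354.0, 169.5]
tool_rot: [3.138, 0.001, -3.086]
force: [-5.0, 2.7, 6.8]
width: 20.3
gripper_force: 59.2
```

```bash
python3 n.py 0.1 1
```

```text
t 8.35 pos [548.4 354.  169.5] rot [ 179.8    0.  -176.8] F [-5.   2.7  6.8] w 20.3 gf 59.2
phi 0.816 deg 46.7 r 60.3 h 0.8 Ft 3.1 bend 0.062 drumdir -0.878 Frad 1.2
[[1, -0.38, -0.43, -0.18, 0]] off-circle [-0.01 -0.03  0.08]
```

{"fn": "play_rows", "kwargs": {
  "targets": [
    [1, -0.3, -0.35, -0.15, 0],
    [1, -0.6, -0.7, -0.25, 0],
    [1, -0.85, -1.1, -0.4, 0],
    [1, -1.05, -1.5, -0.5, 0],
    [1, -1.25, -1.95, -0.6, 0],
    [1, -1.4, -2.4, -0.65, 0],
    [1, -1.55, -2.85, -0.7, 0],
    [1, -1.65, -3.3, -0.75, 0],
    [1, -1.7, -3.8, -0.8, 0],
    [1, -1.75, -4.25, -0.8, 0]
  ]
}}

```text
clock: 9.35
eef_pos: [570.1, 314.5, 178.7]
tool_rot: [3.134, 0.006, -3.085]
force: [-2.3, 6.5, 8.3]
width: 20.1
gripper_force: 59.4
```

```bash
python3 n.py 0.1 1
```

```text
t 9.35 pos [570.1 314.5 178.7] rot [ 179.6    0.3 -176.8] F [-2.3  6.5  8.3] w 20.1 gf 59.4
phi 0.053 deg 3.0 r 63.0 h 0.8 Ft 6.5 bend 0.13 drumdir -0.183 Frad 2.1
[[1, -0.0, -0.6, -0.0, 0]] off-circle [ 0.24 -0.02  0.2 ]
```

{"fn": "play_rows", "kwargs": {
  "targets": [
    [1, 0.05, -0.5, 0, 0],
    [1, 0.1, -0.95, 0, 0],
    [1, 0.2, -1.4, 0.05, 0],
    [1, 0.3, -1.9, 0.1, 0],
    [1, 0.45, -2.35, 0.2, 0],
    [1, 0.65, -2.8, 0.3, 0],
    [1, 0.85, -3.2, 0.4, 0],
    [1, 1.1, -3.6, 0.5, 0],
    [1, 1.4, -4.0, 0.6, 0],
    [1, 1.7, -4.35, 0.75, 0]
  ]
}}

```text
clock: 10.35
eef_pos: [560.1, 269.7, 172.9]
tool_rot: [3.134, 0.015, -3.087]
force: [4.4, 3.9, 13.1]
width: 20.4
gripper_force: 59.9
```

```bash
python3 n.py 0.1 1
```

```text
t 10.35 pos [560.1 269.7 172.9] rot [ 179.5    0.9 -176.8] F [ 4.4  3.9 13.1] w 20.4 gf 59.9
phi -0.693 deg -39.7 r 63.9 h 0.9 Ft 9.0 bend 0.18 drumdir 0.513 Frad 5.2
[[1, 0.37, -0.44, 0.17, 0]] off-circle [0.24 0.25 0.21]
```

{"fn": "play_rows", "kwargs": {
  "targets": [
    [1, 0.3, -0.3, 0.15, 0],
    [1, 0.65, -0.6, 0.3, 0],
    [1, 1.0, -0.9, 0.5, 0],
    [1, 1.4, -1.15, 0.65, 0],
    [1, 1.8, -1.35, 0.85, 0],
    [1, 2.2, -1.5, 1.05, 0],
    [1, 2.6, -1.6, 1.2, 0],
    [1, 3.05, -1.7, 1.4, 0],
    [1, 3.5, -1.75, 1.6, 0],
    [1, 3.9, -1.8, 1.85, 0]
  ]
}}

```text
clock: 11.35
eef_pos: [523.2, 246.0, 154.7]
tool_rot: [3.138, 0.016, -3.089]
force: [2.5, -3.0, 22.6]
width: 20.5
gripper_force: 61.1
```

```bash
python3 n.py 0.1 1
```

```text
t 11.35 pos [523.2 246.  154.7] rot [ 179.8    0.9 -177. ] F [ 2.5 -3.  22.6] w 20.5 gf 61.1
phi -1.458 deg -83.6 r 62.8 h 0.5 Ft 11.2 bend 0.225 drumdir 1.234 Frad 4.4
[[1, 0.54, -0.04, 0.25, 0]] off-circle [0.01 0.28 0.06]
```

{"fn": "play_rows", "kwargs": {
  "targets": [
    [1, 0.4, 0.05, 0.15, 0],
    [1, 0.85, 0.1, 0.35, 0],
    [1, 1.3, 0.25, 0.55, 0],
    [1, 1.7, 0.4, 0.7, 0],
    [1, 2.1, 0.6, 0.9, 0],
    [1, 2.5, 0.8, 1.05, 0],
    [1, 2.85, 1.05, 1.2, 0],
    [1, 3.2, 1.35, 1.35, 0],
    [1, 3.55, 1.65, 1.5, 0],
    [1, 3.85, 2.0, 1.65, 0]
  ]
}}

```text
clock: 12.35
eef_pos: [481.4, 260.2, 135.8]
tool_rot: [-3.139, 0.008, -3.091]
force: [4.1, -8.3, 11.4]
width: 19.8
gripper_force: 59.9
```

```bash
sed -i 's/^O=.*/&\nDC=np.array([1.0,-2.6,0])/; s/; C=O+R@.*/; /' g.py; sed -i 's/^DC=.*/&; C=O+R@[-21.15,0,145.3]+DC/' g.py; sed -n 1,6p g.py; python3 n.py 0.1 1
```

```text
from h import *
YAW=np.radians(3.13); R=np.array([[np.cos(YAW),-np.sin(YAW),0],[np.sin(YAW),np.cos(YAW),0],[0,0,1]])
O=np.array([534.8,309.2,0]); 
e1=R@[.906,0,.423]; e2=R@[0,1,0]; ax=R@[-.423,0,.906]
def knob(phi): return C+60*(np.cos(phi)*e1+np.sin(phi)*e2)
def post(b): return O+R@[-40*np.cos(b),-140-40*np.sin(b),79]
t 12.35 pos [481.4 260.2 135.8] rot [-179.8    0.5 -177.1] F [ 4.1 -8.3 11.4] w 19.8 gf 59.9Traceback (most recent call last):
  File "n.py", line 4, in <module>
    s=st(); p=s['eef_pos']-[0,0,6]; rel=p-C; phi=np.arctan2(rel@e2,rel@e1); r=np.hypot(rel@e2,rel@e1)
                                          ^
NameError: name 'C' is not defined
```

```bash
sed -i 's/^O=.*/&\nDC=np.array([1.0,-2.6,0]); C=O+R@[-21.15,0,145.3]+DC/' g.py; python3 n.py 0.1 1
```

```text
t 12.35 pos [481.4 260.2 135.8] rot [-179.8    0.5 -177.1] F [ 4.1 -8.3 11.4] w 19.8 gf 59.9
phi -2.302 deg -131.9 r 58.2 h 1.1 Ft 11.7 bend 0.234 drumdir 2.068 Frad 0.9
[[1, 0.39, 0.42, 0.18, 0]] off-circle [ 0.06 -0.13  0.15]
```

{"fn": "play_rows", "kwargs": {
  "targets": [
    [1, 0.3, 0.35, 0.1, 0],
    [1, 0.55, 0.75, 0.25, 0],
    [1, 0.8, 1.15, 0.35, 0],
    [1, 1.0, 1.6, 0.45, 0],
    [1, 1.15, 2.0, 0.5, 0],
    [1, 1.3, 2.45, 0.55, 0],
    [1, 1.4, 2.95, 0.6, 0],
    [1, 1.45, 3.4, 0.65, 0],
    [1, 1.5, 3.9, 0.65, 0],
    [1, 1.5, 4.35, 0.65, 0]
  ]
}}

```text
clock: 13.35
eef_pos: [462.0, 302.5, 128.0]
tool_rot: [-3.137, 0.003, -3.09]
force: [1.6, -8.1, 5.3]
width: 20.3
gripper_force: 59.3
```

```bash
python3 n.py 0.1 1; python3 r.py 5.6 6.0 0.4 5; python3 r.py 6.0 7.5 0.25 4
```

```text
t 13.35 pos [462.  302.5 128. ] rot [-179.7    0.2 -177. ] F [ 1.6 -8.1  5.3] w 20.3 gf 59.3
phi -3.141 deg -180.0 r 57.7 h 1.2 Ft 8.2 bend 0.164 drumdir 2.978 Frad -3.2
[[1, -0.03, 0.6, -0.01, 0]] off-circle [ 0.16 -0.    0.21]
5.6 [ [1, -0.03, 0.48, -0.02, 0], [1, -0.1, 0.95, -0.05, 0], [1, -0.2, 1.42, -0.1, 0], [1, -0.34, 1.87, -0.16, 0], [1, -0.51, 2.32, -0.24, 0] ]
6.0 [ [1, -0.15, 0.33, -0.07, 0], [1, -0.33, 0.66, -0.15, 0], [1, -0.52, 0.97, -0.24, 0], [1, -0.72, 1.27, -0.34, 0] ]
6.25 [ [1, -0.22, 0.28, -0.1, 0], [1, -0.46, 0.55, -0.22, 0], [1, -0.72, 0.8, -0.33, 0], [1, -0.98, 1.03, -0.46, 0] ]
6.5 [ [1, -0.28, 0.21, -0.13, 0], [1, -0.57, 0.4, -0.27, 0], [1, -0.87, 0.58, -0.41, 0], [1, -1.18, 0.73, -0.55, 0] ]
6.75 [ [1, -0.32, 0.13, -0.15, 0], [1, -0.64, 0.24, -0.3, 0], [1, -0.98, 0.32, -0.46, 0], [1, -1.31, 0.38, -0.61, 0] ]
7.0 [ [1, -0.34, 0.04, -0.16, 0], [1, -0.68, 0.05, -0.32, 0], [1, -1.02, 0.04, -0.47, 0], [1, -1.36, 0.01, -0.63, 0] ]
7.25 [ [1, -0.34, -0.06, -0.16, 0], [1, -0.67, -0.13, -0.31, 0], [1, -1, -0.24, -0.46, 0], [1, -1.32, -0.36, -0.61, 0] ]
```

{"fn": "play_rows", "kwargs": {
  "targets": [
    [1, 0, 0.5, 0, 0],
    [1, -0.1, 0.95, -0.05, 0],
    [1, -0.2, 1.4, -0.1, 0],
    [1, -0.35, 1.85, -0.15, 0],
    [1, -0.5, 2.3, -0.2, 0],
    [1, -0.65, 2.65, -0.3, 0],
    [1, -0.85, 2.95, -0.4, 0],
    [1, -1.0, 3.3, -0.5, 0],
    [1, -1.2, 3.6, -0.6, 0]
  ]
}}

```text
clock: 14.25
eef_pos: [470.9, 339.6, 133.2]
tool_rot: [-3.137, 0.001, -3.089]
force: [1.5, -6.0, 0.8]
width: 20.2
gripper_force: 58.8
```

```bash
python3 n.py 0.1 1; python3 r.py 6.25 12.5 0.32 4
```

```text
t 14.25 pos [470.9 339.6 133.2] rot [-1.797e+02  1.000e-01 -1.770e+02] F [ 1.5 -6.   0.8] w 20.2 gf 58.8
phi 2.466 deg 141.3 r 58.4 h 1.3 Ft 3.8 bend 0.077 drumdir -2.543 Frad -4.8
[[1, -0.36, 0.45, -0.17, 0]] off-circle [0.06 0.1  0.17]
6.25 [ [1, -0.29, 0.36, -0.14, 0], [1, -0.6, 0.69, -0.28, 0], [1, -0.94, 0.99, -0.44, 0], [1, -1.3, 1.26, -0.61, 0] ]
6.57 [ [1, -0.38, 0.24, -0.18, 0], [1, -0.77, 0.45, -0.36, 0], [1, -1.18, 0.62, -0.55, 0], [1, -1.59, 0.75, -0.74, 0] ]
6.89 [ [1, -0.43, 0.1, -0.2, 0], [1, -0.86, 0.16, -0.4, 0], [1, -1.29, 0.18, -0.6, 0], [1, -1.73, 0.16, -0.81, 0] ]
7.21 [ [1, -0.43, -0.06, -0.2, 0], [1, -0.86, -0.15, -0.4, 0], [1, -1.28, -0.28, -0.6, 0], [1, -1.68, -0.45, -0.79, 0] ]
7.53 [ [1, -0.39, -0.2, -0.18, 0], [1, -0.77, -0.44, -0.36, 0], [1, -1.13, -0.71, -0.53, 0], [1, -1.47, -1.01, -0.69, 0] ]
7.85 [ [1, -0.32, -0.33, -0.15, 0], [1, -0.61, -0.69, -0.28, 0], [1, -0.87, -1.07, -0.41, 0], [1, -1.11, -1.47, -0.52, 0] ]
8.17 [ [1, -0.21, -0.42, -0.1, 0], [1, -0.38, -0.86, -0.18, 0], [1, -0.52, -1.32, -0.24, 0], [1, -0.63, -1.78, -0.29, 0] ]
8.49 [ [1, -0.08,
[... 779 characters left out ...]
 0.77, 0] ]
10.73 [ [1, 0.38, 0.23, 0.18, 0], [1, 0.75, 0.49, 0.35, 0], [1, 1.09, 0.78, 0.51, 0], [1, 1.41, 1.1, 0.66, 0] ]
11.05 [ [1, 0.3, 0.35, 0.14, 0], [1, 0.57, 0.72, 0.27, 0], [1, 0.81, 1.12, 0.38, 0], [1, 1.03, 1.54, 0.48, 0] ]
11.37 [ [1, 0.18, 0.44, 0.09, 0], [1, 0.33, 0.89, 0.16, 0], [1, 0.45, 1.35, 0.21, 0], [1, 0.54, 1.82, 0.25, 0] ]
11.69 [ [1, 0.05, 0.48, 0.02, 0], [1, 0.07, 0.96, 0.03, 0], [1, 0.05, 1.44, 0.02, 0], [1, -0.01, 1.91, -0, 0] ]
12.01 [ [1, -0.09, 0.47, -0.04, 0], [1, -0.21, 0.93, -0.1, 0], [1, -0.37, 1.38, -0.17, 0], [1, -0.55, 1.81, -0.26, 0] ]
12.33 [ [1, -0.22, 0.42, -0.1, 0], [1, -0.46, 0.81, -0.22, 0], [1, -0.74, 1.18, -0.35, 0], [1, -1.04, 1.53, -0.49, 0] ]
```

{"fn": "play_rows", "kwargs": {
  "targets": [
    [1, -0.3, 0.35, -0.15, 0],
    [1, -0.6, 0.7, -0.3, 0],
    [1, -0.95, 1.0, -0.45, 0],
    [1, -1.3, 1.25, -0.6, 0]
  ]
}}

```text
clock: 14.65
eef_pos: [482.5, 353.4, 139.0]
tool_rot: [-3.138, 0.0, -3.088]
force: [-0.1, -6.0, 0.9]
width: 20.1
gripper_force: 58.7
```

```bash
python3 n.py 0.1 1
```

```text
t 14.65 pos [482.5 353.4 139. ] rot [-179.8    0.  -176.9] F [-0.1 -6.   0.9] w 20.1 gf 58.7
phi 2.142 deg 122.8 r 59.0 h 1.3 Ft 3.3 bend 0.065 drumdir -2.208 Frad -5.0
[[1, -0.47, 0.3, -0.22, 0]] off-circle [-0.01  0.08  0.14]
```

{"fn": "play_rows", "kwargs": {
  "targets": [
    [1, -0.4, 0.25, -0.2, 0],
    [1, -0.8, 0.45, -0.35, 0],
    [1, -1.2, 0.6, -0.55, 0],
    [1, -1.6, 0.75, -0.75, 0]
  ]
}}

```text
clock: 15.05
eef_pos: [497.9, 362.6, 146.5]
tool_rot: [-3.139, 0.0, -3.088]
force: [1.0, -4.9, -4.2]
width: 20.2
gripper_force: 58.7
```

```bash
python3 n.py 0.1 1
```

```text
t 15.05 pos [497.9 362.6 146.5] rot [-179.8    0.  -176.9] F [ 1.  -4.9 -4.2] w 20.2 gf 58.7
phi 1.815 deg 104.0 r 59.7 h 1.4 Ft 2.2 bend 0.045 drumdir -1.859 Frad -4.5
[[1, -0.53, 0.12, -0.25, 0]] off-circle [-0.05  0.03  0.13]
```

{"fn": "play_rows", "kwargs": {
  "targets": [
    [1, -0.45, 0.1, -0.2, 0],
    [1, -0.85, 0.15, -0.4, 0],
    [1, -1.3, 0.15, -0.6, 0],
    [1, -1.75, 0.15, -0.8, 0]
  ]
}}

```text
clock: 15.45
eef_pos: [514.5, 365.9, 154.4]
tool_rot: [-3.14, -0.001, -3.087]
force: [0.8, -5.5, -6.3]
width: 20.2
gripper_force: 58.8
```

```bash
python3 n.py 0.1 1
```

```text
t 15.45 pos [514.5 365.9 154.4] rot [-179.9   -0.  -176.9] F [ 0.8 -5.5 -6.3] w 20.2 gf 58.8
phi 1.502 deg 86.1 r 60.5 h 1.5 Ft 1.8 bend 0.036 drumdir -1.538 Frad -5.7
[[1, -0.54, -0.07, -0.25, 0]] off-circle [-0.06 -0.05  0.14]
```

{"fn": "play_rows", "kwargs": {
  "targets": [
    [1, -0.45, -0.05, -0.2, 0],
    [1, -0.85, -0.15, -0.4, 0],
    [1, -1.3, -0.3, -0.6, 0],
    [1, -1.7, -0.5, -0.8, 0]
  ]
}}

```text
clock: 15.85
eef_pos: [531.5, 363.1, 162.6]
tool_rot: [3.141, -0.0, -3.086]
force: [3.6, -2.1, -12.9]
width: 19.9
gripper_force: 59.0
```

```bash
python3 n.py 0.1 1
```

```text
t 15.85 pos [531.5 363.1 162.6] rot [ 180.    -0.  -176.8] F [  3.6  -2.1 -12.9] w 19.9 gf 59.0
phi 1.187 deg 68.0 r 61.1 h 1.8 Ft 1.2 bend 0.025 drumdir -1.212 Frad -3.0
[[1, -0.49, -0.25, -0.23, 0]] off-circle [-0.04 -0.1   0.18]
```

{"fn": "play_rows", "kwargs": {
  "targets": [
    [1, -0.4, -0.25, -0.15, 0],
    [1, -0.75, -0.5, -0.3, 0],
    [1, -1.1, -0.75, -0.45, 0],
    [1, -1.45, -1.05, -0.6, 0]
  ]
}}

```text
clock: 16.25
eef_pos: [546.8, 354.8, 169.6]
tool_rot: [3.139, 0.001, -3.086]
force: [3.9, 2.3, -12.4]
width: 20.3
gripper_force: 59.1
```

```bash
python3 n.py 0.1 1
```

```text
t 16.25 pos [546.8 354.8 169.6] rot [ 1.798e+02  1.000e-01 -1.768e+02] F [  3.9   2.3 -12.4] w 20.3 gf 59.1
phi 0.881 deg 50.5 r 61.6 h 1.9 Ft 2.5 bend 0.051 drumdir -0.932 Frad 0.6
[[1, -0.4, -0.4, -0.19, 0]] off-circle [ 0.02 -0.12  0.21]
```

{"fn": "play_rows", "kwargs": {
  "targets": [
    [1, -0.3, -0.35, -0.1, 0],
    [1, -0.6, -0.7, -0.2, 0],
    [1, -0.85, -1.05, -0.35, 0],
    [1, -1.1, -1.45, -0.45, 0]
  ]
}}

```text
clock: 16.65
eef_pos: [559.1, 341.7, 174.9]
tool_rot: [3.137, 0.003, -3.086]
force: [4.6, 4.0, -10.2]
width: 20.3
gripper_force: 59.5
```

```bash
python3 n.py 0.1 1
```

```text
t 16.65 pos [559.1 341.7 174.9] rot [ 179.8    0.2 -176.8] F [  4.6   4.  -10.2] w 20.3 gf 59.5
phi 0.576 deg 33.0 r 62.0 h 1.8 Ft 3.1 bend 0.063 drumdir -0.639 Frad 2.1
[[1, -0.27, -0.52, -0.13, 0]] off-circle [ 0.08 -0.11  0.23]
```

{"fn": "play_rows", "kwargs": {
  "targets": [
    [1, -0.2, -0.4, -0.05, 0],
    [1, -0.35, -0.85, -0.1, 0],
    [1, -0.5, -1.3, -0.15, 0],
    [1, -0.6, -1.75, -0.2, 0]
  ]
}}

```text
clock: 17.05
eef_pos: [566.9, 325.9, 178.1]
tool_rot: [3.135, 0.006, -3.085]
force: [4.1, 5.4, -7.3]
width: 19.8
gripper_force: 59.9
```

```bash
python3 n.py 0.1 1
```

```text
t 17.05 pos [566.9 325.9 178.1] rot [ 179.6    0.3 -176.8] F [ 4.1  5.4 -7.3] w 19.8 gf 59.9
phi 0.287 deg 16.4 r 62.2 h 1.8 Ft 4.7 bend 0.093 drumdir -0.38 Frad 2.3
[[1, -0.13, -0.58, -0.06, 0]] off-circle [ 0.11 -0.06  0.25]
```

{"fn": "play_rows", "kwargs": {
  "targets": [
    [1, -0.05, -0.45, -0.05, 0],
    [1, -0.1, -0.95, -0.05, 0],
    [1, -0.1, -1.4, -0.05, 0],
    [1, -0.1, -1.9, 0, 0]
  ]
}}

```text
clock: 17.45
eef_pos: [570.3, 307.8, 179.1]
tool_rot: [3.133, 0.009, -3.086]
force: [5.5, 7.5, -1.3]
width: 20.3
gripper_force: 60.5
```

```bash
python3 n.py 0.1 1
```

```text
t 17.45 pos [570.3 307.8 179.1] rot [ 179.5    0.5 -176.8] F [ 5.5  7.5 -1.3] w 20.3 gf 60.5
phi -0.012 deg -0.7 r 62.2 h 1.6 Ft 7.3 bend 0.146 drumdir -0.134 Frad 4.7
[[1, 0.03, -0.6, 0.02, 0]] off-circle [0.13 0.   0.24]
```

{"fn": "play_rows", "kwargs": {
  "targets": [
    [1, 0.05, -0.45, 0.05, 0],
    [1, 0.15, -0.95, 0.1, 0],
    [1, 0.3, -1.4, 0.15, 0]
  ]
}}

```text
clock: 17.75
eef_pos: [569.4, 294.9, 178.5]
tool_rot: [3.131, 0.013, -3.085]
force: [8.7, 11.3, -2.6]
width: 19.7
gripper_force: 60.3
```

```bash
python3 n.py 0.1 1; python3 r.py 9.05 13 0.24 3
```

```text
t 17.75 pos [569.4 294.9 178.5] rot [ 179.4    0.8 -176.8] F [ 8.7 11.3 -2.6] w 19.7 gf 60.3
phi -0.219 deg -12.5 r 62.0 h 1.8 Ft 12.2 bend 0.243 drumdir -0.024 Frad 4.8
[[1, 0.15, -0.58, 0.07, 0]] off-circle [0.1  0.04 0.25]
9.05 [ [1, 0.16, -0.44, 0.08, 0], [1, 0.36, -0.87, 0.17, 0], [1, 0.59, -1.28, 0.27, 0] ]
9.29 [ [1, 0.25, -0.39, 0.12, 0], [1, 0.54, -0.75, 0.25, 0], [1, 0.84, -1.09, 0.39, 0] ]
9.53 [ [1, 0.33, -0.31, 0.15, 0], [1, 0.68, -0.59, 0.32, 0], [1, 1.06, -0.84, 0.49, 0] ]
9.77 [ [1, 0.39, -0.21, 0.18, 0], [1, 0.79, -0.39, 0.37, 0], [1, 1.21, -0.54, 0.56, 0] ]
10.01 [ [1, 0.42, -0.11, 0.2, 0], [1, 0.85, -0.18, 0.4, 0], [1, 1.29, -0.21, 0.6, 0] ]
10.25 [ [1, 0.43, 0.01, 0.2, 0], [1, 0.87, 0.05, 0.41, 0], [1, 1.3, 0.14, 0.6, 0] ]
10.49 [ [1, 0.42, 0.12, 0.2, 0], [1, 0.83, 0.28, 0.39, 0], [1, 1.23, 0.47, 0.57, 0] ]
10.73 [ [1, 0.38, 0.23, 0.18, 0], [1, 0.75, 0.49, 0.35, 0], [1, 1.09, 0.78, 0.51, 0] ]
10.97 [ [1, 0.32, 0.32, 0.15, 0], [1, 0.62, 0.67, 0.29, 0], [1, 0.89, 1.05, 0.42, 0] ]
11.21 [ [1, 0.24, 0.4, 0.11, 0], [1, 0.46, 0.81, 0.21, 0], [1, 0.64, 1.25, 0.3, 0] ]
11.45 [ [1, 0.15, 0.45, 0.07, 0], [1, 0.27, 0.91, 0.13, 0], [1, 0.35, 1.38, 0.16, 0] ]
11.69 [ [1, 0.05, 0.48, 0.02, 0], [1, 0.07, 0.96, 0.03, 0], [1, 0.05, 1.44, 0.02, 0] ]
11.93 [ [1, -0.05, 0.48, -0.03, 0], [1, -0.14, 0.95, -0.07, 0], [1, -0.26, 1.41, -0.12, 0] ]
12.17 [ [1, -0.16, 0.45, -0.07, 0], [1, -0.34, 0.88, -0.16, 0], [1, -0.56, 1.3, -0.26, 0] ]
12.41 [ [1, -0.25, 0.39, -0.12, 0], [1, -0.52, 0.77, -0.24, 0], [1, -0.82, 1.11, -0.38, 0] ]
12.65 [ [1, -0.33, 0.32, -0.15, 0], [1, -0.67, 0.61, -0.31, 0], [1, -1.04, 0.86, -0.49, 0] ]
12.89 [ [1, -0.38, 0.22, -0.18, 0], [1, -0.78, 0.41, -0.37, 0], [1, -1.2, 0.57, -0.56, 0] ]
```

{"fn": "play_rows", "kwargs": {
  "targets": [
    [1, 0.1, -0.25, 0.05, 0],
    [1, 0.15, -0.45, 0.1, 0],
    [1, 0.15, -0.45, 0.1, 0]
  ]
}}

```text
clock: 18.05
eef_pos: [569.0, 292.3, 178.2]
tool_rot: [3.128, 0.016, -3.085]
force: [9.9, 11.7, -0.4]
width: 20.5
gripper_force: 60.5
```

```bash
python3 n.py 0.1 1
```

```text
t 18.05 pos [569.  292.3 178.2] rot [ 179.2    0.9 -176.8] F [ 9.9 11.7 -0.4] w 20.5 gf 60.5
phi -0.263 deg -15.1 r 62.0 h 1.7 Ft 13.2 bend 0.263 drumdir -0.0 Frad 6.1
[[1, 0.17, -0.57, 0.08, 0]] off-circle [0.1  0.05 0.24]
```

```bash
cat > j.py <<'E'
from g import *
for n in ('top','side'):
    im,d=ctrl.get_image(n); P=pts(n,d,np.ones(d.shape,bool)); rel=P-C; h=rel@ax; u=rel@e1; v=rel@e2; r=np.hypot(u,v)
    m=(abs(h+2)<6)&(r<85)&(r>20)&(P[:,0]<560); print(n,'jar',m.sum(),u[m].mean().round(1),v[m].mean().round(1),'ang+pi',np.arctan2(-v[m].mean(),-u[m].mean()).round(3))
    x0,y0,x1,y1=(160,200,310,310) if n=='top' else (215,160,345,290)
    cv2.imwrite(f'pics/j_{n}.png',cv2.resize(im[y0:y1,x0:x1][:,:,::-1],None,fx=4,fy=4,interpolation=cv2.INTER_CUBIC))
a=[cv2.imread(f'pics/j_{n}.png') for n in('top','side')]; H=max(x.shape[0] for x in a)
a=[cv2.copyMakeBorder(x,0,H-x.shape[0],0,0,0) for x in a]; c=np.hstack(a); cv2.imwrite('pics/j.png',cv2.resize(c,(800,int(c.shape[0]*800/c.shape[1]))))
E
python3 j.py
```

```text
top jar 1 49.4 -30.1 ang+pi 2.594
side jar 250 -46.6 -7.9 ang+pi 0.168
```

View pics/j.png

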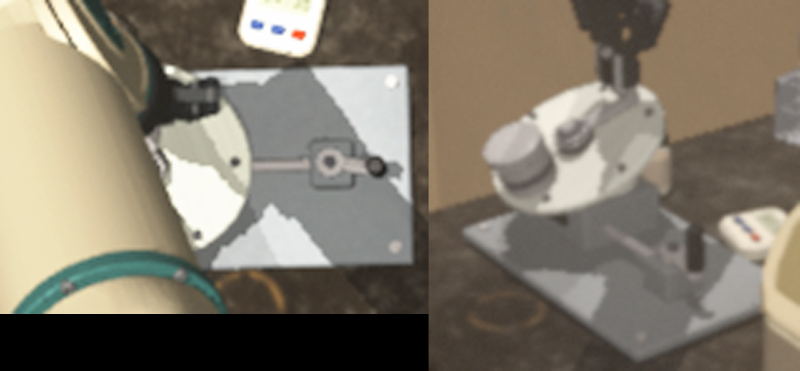

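```bash
cat > j2.py <<'E'
from g import *
import sys
def jar(n,d,lab):
    P=pts(n,d,np.ones(d.shape,bool)); rel=P-C; h=rel@ax; u=rel@e1; v=rel@e2; r=np.hypot(u,v)
    m=(h>-30)&(h<3)&(r<85)&(r>22)&(P[:,2]<200)
    if lab: m&=(u<-5)
    else: m&=(u>0)
    for lo,hi in ((-4.5,1),(-3,0)):
        k=m&(h>lo)&(h<hi); (c,rad)=cv2.minEnclosingCircle(np.c_[u[k],v[k]].astype(np.float32)); M=np.array([u[k].mean(),v[k].mean()])
        print(lab,k.sum(),'circ',np.round(c,1),round(rad,1),round(np.arctan2(-c[1],-c[0]),3),'mean',M.round(1),np.arctan2(-M[1],-M[0]).round(3))
jar('side',np.load('side0.npz')['d'],0)
jar('side',ctrl.get_image('side')[1],1)
s=st()
E
python3 j2.py
```

```text
0 75 circ [ 35.1 -38.6] 29.7 2.309 mean [ 32.2 -45.3] 2.188
0 42 circ [ 35.1 -38.6] 29.7 2.309 mean [ 30.4 -46.4] 2.15
1 71 circ [-54.3  -1.4] 28.5 0.026 mean [-55.7 -11.3] 0.199
1 32 circ [-54.3  -1.2] 28.3 0.023 mean [-57.2 -10.5] 0.181
t 18.2 pos [569.  292.6 178.2] rot [ 179.2    0.9 -176.7] F [ 9.5 11.  -2.1] w 19.9 gf 60.5
```

{"fn": "play_rows", "kwargs": {
  "targets": [
    [1, 0.1, -0.2, 0.05, 0],
    [1, 0.15, -0.4, 0.05, 0],
    [1, 0.15, -0.4, 0.05, 0]
  ]
}}

```text
clock: 18.5
eef_pos: [568.3, 289.4, 177.9]
tool_rot: [3.126, 0.018, -3.084]
force: [9.7, 14.8, -3.3]
width: 20.0
gripper_force: 60.4
```

```bash
python3 n.py 0.1 1
```

```text
t 18.5 pos [568.3 289.4 177.9] rot [ 179.1    1.  -176.7] F [ 9.7 14.8 -3.3] w 20.0 gf 60.4
phi -0.31 deg -17.8 r 62.0 h 1.8 Ft 16.0 bend 0.321 drumdir -0.011 Frad 3.4
[[1, 0.19, -0.56, 0.09, 0]] off-circle [0.09 0.06 0.25]
```

{"fn": "play_rows", "kwargs": {
  "targets": [
    [1, 0.05, -0.15, 0.05, 0],
    [1, 0.1, -0.35, 0.05, 0],
    [1, 0.1, -0.35, 0.05, 0]
  ]
}}

```text
clock: 18.8
eef_pos: [567.7, 287.0, 177.6]
tool_rot: [3.124, 0.018, -3.084]
force: [10.8, 15.7, -3.1]
width: 20.2
gripper_force: 60.4
```

```bash
python3 n.py -0.38 5
```

```text
t 18.8 pos [567.7 287.  177.6] rot [ 179.     1.1 -176.7] F [10.8 15.7 -3.1] w 20.2 gf 60.4
phi -0.351 deg -20.1 r 61.9 h 1.8 Ft 17.3 bend 0.346 drumdir 0.005 Frad 3.5
[[1, -0.13, 0.43, -0.06, 0], [1, -0.23, 0.88, -0.1, 0], [1, -0.29, 1.33, -0.14, 0], [1, -0.33, 1.78, -0.15, 0], [1, -0.34, 2.24, -0.15, 0]] off-circle [0.09 0.07 0.24]
```

{"fn": "play_rows", "kwargs": {
  "targets": [
    [1, -0.1, 0.3, -0.05, 0],
    [1, -0.2, 0.6, -0.1, 0],
    [1, -0.25, 0.9, -0.1, 0],
    [1, -0.3, 1.2, -0.15, 0],
    [1, -0.35, 1.5, -0.15, 0],
    [1, -0.4, 1.8, -0.15, 0],
    [1, -0.4, 2.1, -0.15, 0],
    [1, -0.4, 2.1, -0.15, 0]
  ]
}}

```text
clock: 19.6
eef_pos: [570.1, 302.6, 178.9]
tool_rot: [3.133, 0.015, -3.086]
force: [8.0, 4.2, 3.0]
width: 20.2
gripper_force: 61.0
```

```bash
python3 n.py -0.1 5
```

```text
t 19.6 pos [570.1 302.6 178.9] rot [ 179.5    0.9 -176.8] F [8.  4.2 3. ] w 20.2 gf 61.0
phi -0.095 deg -5.4 r 62.0 h 1.7 Ft 4.6 bend 0.092 drumdir 0.003 Frad 8.3
[[1, -0.01, 0.12, -0.0, 0], [1, -0.02, 0.24, -0.01, 0], [1, -0.02, 0.36, -0.01, 0], [1, -0.02, 0.48, -0.01, 0], [1, -0.02, 0.6, -0.01, 0]] off-circle [0.11 0.02 0.24]
```

{"fn": "play_rows", "kwargs": {
  "targets": [
    [1, 0.1, 0.3, 0, 0],
    [1, 0.2, 0.6, 0, 0],
    [1, 0.2, 0.6, 0, 0]
  ]
}}

```text
clock: 19.9
eef_pos: [569.9, 306.6, 179.1]
tool_rot: [3.135, 0.018, -3.088]
force: [13.0, 1.3, 1.8]
width: 20.0
gripper_force: 60.9
```

```bash
python3 n.py -0.1 5; cat > q.py <<'E'
from g import *
s=st(); print('to post above', tool(post(1.39)+[0,0,6]-s['eef_pos'],s['tool_rot'][2]))
for b in (1.39,1.2,1.0,.8,.6,.4,.2,0,-.05): print(b,tool(post(b)-post(1.39),np.radians(-176.9)))
E
python3 q.py
```

```text
t 19.9 pos [569.9 306.6 179.1] rot [ 179.6    1.  -176.9] F [13.   1.3  1.8] w 20.0 gf 60.9
phi -0.031 deg -1.8 r 61.8 h 1.8 Ft 1.0 bend 0.02 drumdir 0.011 Frad 12.5
[[1, -0.0, 0.12, -0.0, 0], [1, -0.0, 0.24, -0.0, 0], [1, 0.0, 0.36, -0.0, 0], [1, 0.0, 0.48, 0.0, 0], [1, 0.01, 0.6, 0.0, 0]] off-circle [0.08 0.01 0.24]
t 19.9 pos [569.9 306.6 179.1] rot [ 179.6    1.  -176.9] F [13.   1.3  1.8] w 20.0 gf 60.9
to post above [  4.2  -17.48   9.41]
1.39 [-0.  0. -0.]
1.2 [ 0.73  0.21 -0.  ]
1.0 [ 1.44  0.57 -0.  ]
0.8 [ 2.07  1.06 -0.  ]
0.6 [ 2.58  1.67 -0.  ]
0.4 [ 2.97  2.38 -0.  ]
0.2 [ 3.2   3.14 -0.  ]
0 [ 3.28  3.93 -0.  ]
-0.05 [ 3.28  4.13 -0.  ]
```

{"fn": "play_rows", "kwargs": {
  "targets": [
    [1, -0.2, 0.05, 0, 0],
    [1, -0.2, 0.05, 0, 0],
    [0.5, -0.2, 0.05, 0, 0],
    [0.5, -0.2, 0.05, 0, 0],
    [0.5, -0.2, 0.05, 0, 0],
    [0.5, -0.2, 0.05, -2, 0],
    [0.5, -0.2, 0.05, -5, 0],
    [0.5, 0.5, -3, -6, 0],
    [0.5, 1.6, -7, -6, 0],
    [0.5, 2.8, -11.5, -6, 0]
  ]
}}

```text
clock: 20.9
eef_pos: [539.6, 187.8, 234.2]
tool_rot: [3.141, 0.0, -3.084]
force: [1.2, -0.9, -0.0]
width: 42.3
gripper_force: 0.0
```

{"fn": "play_rows", "kwargs": {
  "targets": [
    [0.5, 0.8, -3, 0.5, 0],
    [0.5, 1.6, -6, 3, 0],
    [0.5, 1.6, -6, 6, 0],
    [0.5, 1.6, -6, 9, 0],
    [0.5, 1.6, -6, 9, 0]
  ]
}}

```text
clock: 21.4
eef_pos: [524.6, 126.0, 140.7]
tool_rot: [-3.14, -0.008, -3.087]
force: [-0.6, -0.0, 0.6]
width: 42.7
gripper_force: 0.0
```

```bash
cat >> q.py <<'E'
im,d=ctrl.get_image('top'); cv2.imwrite('pics/top2.png',cv2.resize(im[200:310,160:310][:,:,::-1],None,fx=5,fy=5))
im,d=ctrl.get_image('side'); cv2.imwrite('pics/side2.png',cv2.resize(im[150:290,205:345][:,:,::-1],None,fx=4,fy=4))
E
python3 q.py
```

```text
t 21.4 pos [524.6 126.  140.7] rot [-179.9   -0.5 -176.9] F [-0.6 -0.   0.6] w 42.7 gf 0.0
to post above [-1.3   0.3   5.57]
1.39 [-0.  0. -0.]
1.2 [ 0.73  0.21 -0.  ]
1.0 [ 1.44  0.57 -0.  ]
0.8 [ 2.07  1.06 -0.  ]
0.6 [ 2.58  1.67 -0.  ]
0.4 [ 2.97  2.38 -0.  ]
0.2 [ 3.2   3.14 -0.  ]
0 [ 3.28  3.93 -0.  ]
-0.05 [ 3.28  4.13 -0.  ]
```

View pics/top2.png

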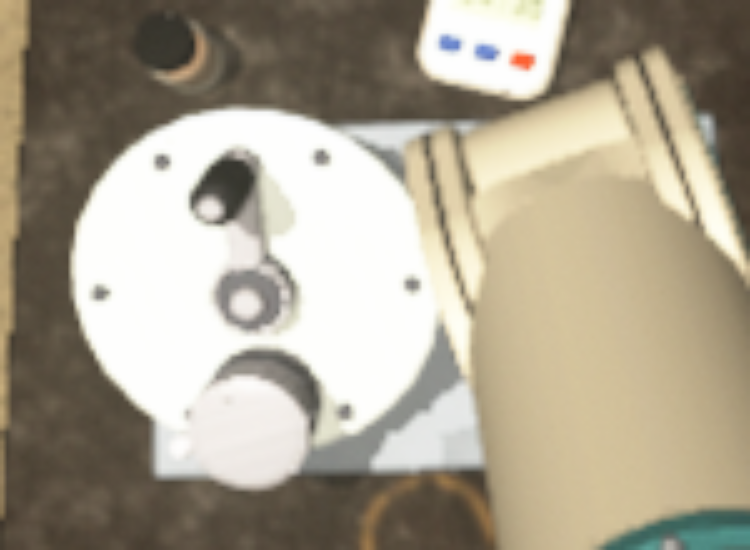

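View pics/side2.png

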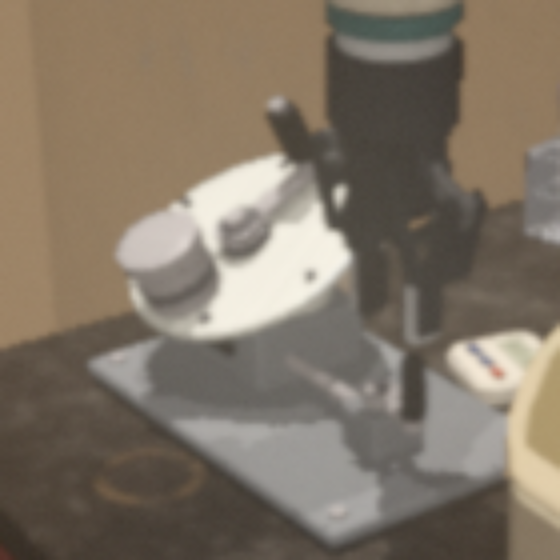

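{"fn": "play_rows", "kwargs": {
  "targets": [
    [0.5, -0.7, 0.15, 0, 0],
    [0.5, -1.3, 0.3, 0, 0],
    [0.5, -1.3, 0.3, 1.5, 0],
    [0.5, -1.3, 0.3, 3.5, 0],
    [0.5, -1.3, 0.3, 5.4, 0],
    [0.8, -1.3, 0.3, 5.4, 0],
    [1, -1.3, 0.3, 5.4, 0],
    [1, -1.3, 0.3, 5.4, 0],
    [1, -1.3, 0.3, 5.4, 0]
  ]
}}

```text
clock: 22.4
eef_pos: [541.1, 127.9, 90.5]
tool_rot: [-3.138, 0.0, -3.089]
force: [1.0, -4.8, -6.2]
width: 14.5
gripper_force: 58.5
```

```bash
python3 l.py; python3 - <<'E'
from g import *
for dg in (-6,-3,0,3,6): a=np.radians(dg); print(dg,np.round(proj('top',knob(a)+21*ax),1),np.round(proj('top',C-2*ax-52*(np.cos(a)*e1+np.sin(a)*e2)),1))
E
```

```text
t 22.4 pos [541.1 127.9  90.5] rot [-179.8    0.  -177. ] F [ 1.  -4.8 -6.2] w 14.5 gf 58.5
lever ang 1.4836179552888784 41.521993951547415
to knob [ 5.68 21.95 -4.23]
-6 [205.5 241.4] [207.6 286.3]
-3 [204.  241.4] [208.9 286.3]
0 [202.5 241.4] [210.1 286.3]
3 [201.  241.5] [211.3 286.3]
6 [199.5 241.6] [212.6 286.1]
```

{"fn": "play_rows", "kwargs": {
  "targets": [
    [1, 0.6, 0.1, 0, 0],
    [1, 1.2, 0.25, 0, 0],
    [1, 1.9, 0.55, 0, 0],
    [1, 2.5, 1.05, 0, 0],
    [1, 3.0, 1.65, 0, 0],
    [1, 3.4, 2.4, 0, 0],
    [1, 3.65, 3.15, 0, 0],
    [1, 3.75, 3.9, 0, 0],
    [1, 3.75, 4.15, 0, 0],
    [1, 3.75, 4.15, 0, 0]
  ]
}}

```text
clock: 23.4
eef_pos: [505.7, 166.0, 90.4]
tool_rot: [-3.137, 0.008, -3.09]
force: [13.1, -12.0, -12.1]
width: 14.1
gripper_force: 59.3
```

```bash
python3 l.py
```

```text
t 23.4 pos [505.7 166.   90.4] rot [-179.8    0.5 -177.1] F [ 13.1 -12.  -12.1] w 14.1 gf 59.3
lever ang 0.03857715818829297 36.92092558261575
to knob [ 2.38 17.96 -4.23]
```

{"fn": "play_rows", "kwargs": {
  "targets": [
    [0.5, -0.1, -0.1, 0, 0],
    [0.5, -0.1, -0.1, 0, 0],
    [0.5, -0.1, -0.1, 0, 0],
    [0.5, -0.1, -0.1, -3, 0],
    [0.5, -0.1, -0.1, -7, 0],
    [0.5, -0.1, -2, -10, 0],
    [0.5, 0, -5, -13, 0],
    [0.5, 0, -8, -15, 0],
    [0.5, 0, -12, -15, 0],
    [0.5, 0, -12, -15, 0]
  ]
}}

```text
clock: 24.4
eef_pos: [507.4, 44.7, 240.9]
tool_rot: [-3.139, 0.001, -3.094]
force: [-0.5, -1.0, 0.3]
width: 42.4
gripper_force: 0.0
```

```bash
sed -i 's/top1.png/top3.png/' m.py; python3 m.py; python3 j2.py | tail -3
```

```text
post 39 [502.38634999 166.94915736  93.04676937] ang 0.006697650690635988
1 79 circ [-53.4  -3.2] 29.0 0.059 mean [-55.5 -10. ] 0.178
1 44 circ [-54.4  -4. ] 28.0 0.074 mean [-58.4 -12.7] 0.214
t 24.5 pos [507.   50.3 240.1] rot [ 180.     0.  -176.9] F [-0.8  0.7 -0. ] w 42.6 gf 0.0
```

View pics/top3.png

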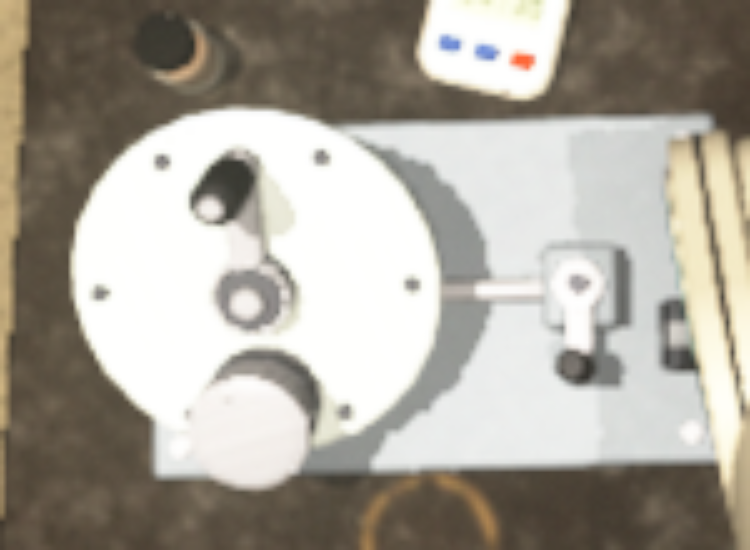

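The picture shows the brake post back in at crop pixel (575,367), an angle of about 0.01 rad. The jar (250,430) and knob (210,207) haven't moved from the stop, and the arm is clear of everything.

```bash
python3 -c "
from cell import ctrl; print(ctrl.finish_job())"
```

```text
the job is handed in; nothing more can be done
None
```

I swung the brake lever out, cranked the drum clockwise about 1.4 turns until I felt its stop (about 17 N at the knob, arm bend about 0.35 rad), and swung the lever back in. The job is handed in with the arm clear; the hand-in call returned no verdict.

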